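Put the reel parts tray away in the job rack

ROBOT

A 7-joint arm with a two-finger parallel gripper is mounted at the origin on the work surface. World frame = base frame: x ahead of the robot, y to its left, z up, the work surface at z = 0. Lengths are in m, angles in rad, forces in N, time in s.
With the tool pointing down it reaches from about 0.4 to 0.85 m from the base axis. Payload 4.5 kg.
Tool frame: the origin (TCP) lies midway between the tips of the shut fingers; the grasp point (between the pads) lies 19 mm behind it; z points along the fingers, y is the line along which they close (so a half turn about z gives the same grasp; the last joint's range is limited). The gripper opens to 88 mm and grips with 3 to 60 N. Pads are 18 mm wide; open, the fingers measure 123 mm over their backs; the gripper's body (75 mm by 187 mm) begins 45 mm behind the grasp point.
Start: joints at [1.287, 0.689, -0.195, 1.565, 0.157, 0.902, -0.215], TCP at [0.195, -0.594, 0.239] pointing down, gripper open.
Joint ranges: [-3.01, 3.01], [-0.46, 2.08], [-1.47, 1.51], [0.13, 2.56], [-1, 4.14], [0.04, 2.09], [-2.66, 2.66]. Speed limits (rad/s): [2.57, 2.57, 3.14, 3.14, 3.14, 3.14, 3.14].

INTERFACE

Orientations are given as a unit quaternion [x, y, z, w].
In Python, from plant import sensors, eyes, finish_job gives the robot as it stands.
- The arm moves only by the tool send_rows, never from a script. Its argument "rows" is text: rows parted by semicolons, each of 4 numbers parted by spaces: the shift along the tool's x, y, z normalised to -1 to 1, where 1 is 30 cm, then the turn about the tool's z normalised to -1 to 1, where 1 is 2 pi rad. A call has 1 to 10 rows; each row is the pose to reach, as a shift and turn from the pose commanded when the call began, along the tool's axes at that moment, turning the shorter way round; what a row does not reach only later rows make up. A row lasts 1/12 s, in which the tool goes at most 41.7 mm and 7.16 degrees, less where a joint would pass 70% of its speed; a pose out of reach is approached as far as the arm can. A call with a number of a shift or a turn outside -1 to 1 is refused whole. A call with a gripper value outside its range is refused whole. "jaw" is the closure, from -1 (fully open) to 1 (shut), set as the call begins (left out, the last holds). The fingers move at their own pace and stop on an object; "force" is the grip in N (left out, the last holds). Time passes only in rows, so rows that repeat a pose let the fingers close. It gives the time, the measured TCP pose, the force, the opening and the grip force at its end, in the units of the state.
- sensors.get_state(): the state, without advancing time (a new reading comes with each control period).
- eyes.snapshot(name): name is "side" or "top"; returns (picture, depth): 400x640x3 uint8, red, green, blue; 400x640 float32, m along the optical axis (not along the pixel's ray), 0 where there is no reading.
- eyes.calibration(name): a dict with "fov_y" (degrees; the focal length in pixels is half the picture's height over the tangent of half this angle, whatever the lens; pixels are square), "cx", "cy" (the principal point, pixels), "dist_coeffs" ([k1, k2, p1, p2, k3] as OpenCV has them; the pictures are not rectified), "world_from_camera" (4x4, takes a point from camera to world coordinates). Camera axes: x right, y down, z forward; pixel columns grow to the right and rows downward; lengths in m; the calibration is good to about 2 mm. A picture is of the moment at which its call begins. calibration takes no time and is no camera call.
- finish_job(): hands the job in; it is judged then, once.
The state is a dict: "clock": time; "q": joint angles; "qd": joint speeds; "joint_torque": joint torques, N m; "tool_pos": TCP position; "eef_rot": TCP orientation; "contact_force": force on the tool from outside, world axes, zero at the start; "moment": the same for the moment, N m; "opening": opening from 0.0 (shut) to 1.0 (fully open); "finger_force": force on a finger pad.
Only numpy, scipy, OpenCV 4.12 (cv2) and the standard library are available. Lean on these libraries where they do the work, as an engineer would, in place of code of your own. Each camera call takes 0.05 s, during which the arm holds its last target. There are 200 camera calls.

TASK

Put the tray of stripped reel parts away in the job rack: slide it flat along the bench, long side first, into the one free pigeonhole, squarely and all the way in until it meets the stop at the back. All four parts must stay in the tray; do not lift or tip it, and leave the two trays already in the rack, the reel body and the clamped spool where they are.

Things in the scene. Friction and masses are not known exactly. Their poses are not given: they have to be found in the camera images.
- tray: open steel parts tray, 112 mm (x) by 130 mm (y) over its rolled rim, 33 mm high, upright walls; origin at the centre of its underside; x points towards the rack within about 0.3 rad, z up. It stands loose on the bench in front of the rack with four loose parts in it, about 0.4 kg in all; 1 to 4 N slide it, and a push by two spread points, both on one side of it, squares it to them.
- bay_free: free pigeonhole (left, middle or right of three, 162 mm apart), fixed, no floor of its own: the bench runs in. Opening 150 wide, 50 high; 100 mm deep to a 14 mm high stop strip; back open above it. Origin: mid lower edge of the opening, in the rack's front plane; x into it, y left. A tray home on the stop has its origin at x = 44 mm, y = 0 (10 mm side play), near side 12 mm out of the front.
- rack: fixed plywood job rack of three pigeonholes, 486 mm wide (y), 112 mm deep; roof board from 50 to 62 mm over the bench. Origin at the middle of its front, at bench level; x away from the robot, parallel to that of the pigeonholes. Small stock stands on the roof, up to 92 mm over the bench, no nearer than 65 mm to the front edge.
- tray_a: open steel parts tray, 112 mm (x) by 130 mm (y) over its rolled rim, 33 mm high, upright walls; origin at the centre of its underside; it already stands in one pigeonhole of the rack with parts in it, its near side some 15 mm out of the front. Leave it.
- tray_b: open steel parts tray, 112 mm (x) by 130 mm (y) over its rolled rim, 33 mm high, upright walls; origin at the centre of its underside; it already stands in another pigeonhole, likewise. Leave it.
- gear: brass main gear lying flat in the tray, 37 mm across its teeth, hub up, 15 mm high; origin at the centre of its underside
- knob: red anodized handle knob lying in the tray, a T of 36 by 16 by 16 mm with a 18 mm stem; origin under the centre of its bar
- bail_1: chrome bail arm lying flat in the tray, a 60 mm arc of 4 mm wire with a lug at each end; origin near the middle of the arc, at its underside
- bail_2: a second chrome bail arm like the first, in the tray
- clamp: bystander on the bench, off to one side: a spring clamp lying flat (about 140 mm long) that grips a dented aluminium spool, 54 mm across and 41 mm high; one loose body, origin under the spool's centre, the clamp's handles towards its -x
- reel_body: bystander on the bench, off to one side: a black graphite reel body lying on its flank, about 120 by 105 mm, 42 mm high, loose; origin under the gear housing
- tin_box: bystander on the bench, off to one side: tin parts box, 100 by 130 mm and 45 mm high, fixed, with a hinged lid that may stand ajar or open, up to 150 mm over the bench; origin at the centre of its underside
Not all that is in view belongs to the job. Leave any red or yellow look-alike of the tray alone.

How it is judged:
By the outcome, as a careful person would: the job done as asked, in the order asked, and still so for the second after the job is handed in, with the robot touching nothing.
It also fails if it takes over 58 s, if anything falls off the work surface, if the arm or the gripper's body presses on something with over 40 N, if the wrist force passes 120 N, or if a joint passes its speed limit or range.

## Working session

There is one attempt and no reset: what is moved stays moved. The work goes in short steps, Python scripts to look and compute and a tool call to move; the robot and the scene stay as the last step left them, time stands still between calls to the robot, and variables do not carry over. Pictures are saved under pics/ and viewed, at most 10 in all, crops included, and the job is handed in when it is done.

Besides the shell and the picture viewer there is one more tool, called after "Emit:" by a JSON object that holds its "method" and its "body". send_rows: Moves the arm, as the interface text tells. Scaled input: -1 to 1 covers 30 cm each way for a shift and 2 pi rad each way for a turn. Its arguments: {"type":"object","properties":{"rows":{"type":"string"},"jaw":{"type":"number"},"force":{"type":"number"}},"required":["rows"]}

```bash
mkdir -p pics; ls; cat > h.py <<'E'
import numpy as np, cv2
from plant import sensors, eyes
def K(n):
    c=eyes.calibration(n); f=200/np.tan(np.radians(c['fov_y'])/2)
    return np.array([[f,0,c['cx']],[0,f,c['cy']],[0,0,1]]),np.array(c['dist_coeffs'],float),np.array(c['world_from_camera'])
def ray(n,uv,z):
    k,d,T=K(n); p=cv2.undistortPointsIter(np.array(uv,float).reshape(-1,1,2),k,d,None,None,(3,50,1e-9)).reshape(-1,2)
    v=np.c_[p,np.ones(len(p))]@T[:3,:3].T; o=T[:3,3]
    return o+v*((z-o[2])/v[:,2])[:,None]
def cloud(n,depth):
    k,d,T=K(n); vv,uu=np.mgrid[:400,:640]
    p=cv2.undistortPointsIter(np.stack([uu,vv],-1).reshape(-1,1,2).astype(float),k,d,None,None,(3,50,1e-9)).reshape(400,640,2)
    P=np.dstack([p,np.ones((400,640))])*depth[...,None]
    return P@T[:3,:3].T+T[:3,3]
E
python3 - <<'E'
from h import *
for n in ('top','side'):
    p,d=eyes.snapshot(n); cv2.imwrite(f'pics/{n}0.png',p[...,::-1]); np.savez(f'{n}0.npz',p=p,d=d); print(n,K(n))
s=sensors.get_state(); print(s['clock'],s['tool_pos'],s['eef_rot'],s['opening'])
E
```

```text
pics
top (array([[497.58195363,   0.        , 318.2027287 ],
       [  0.        , 497.58195363, 196.12594137],
       [  0.        ,   0.        ,   1.        ]]), array([-0.07665461,  0.        ,  0.        ,  0.        ,  0.        ]), array([[-0.01519759, -0.9900587 ,  0.13983134,  0.31679186],
       [-0.99961869,  0.01826872,  0.02070574, -0.01128201],
       [-0.02305444, -0.13946334, -0.98995882,  1.20816439],
       [ 0.        ,  0.        ,  0.        ,  1.        ]]))
side (array([[383.79026008,   0.        , 321.10596845],
       [  0.        , 383.79026008, 197.38916018],
       [  0.        ,   0.        ,   1.        ]]), array([-0.08633177,  0.        ,  0.        ,  0.        ,  0.        ]), array([[-0.99819219, -0.02314292,  0.05546856,  0.45613149],
       [-0.05917201,  0.54020509, -0.8394505 ,  0.73671014],
       [-0.01053707, -0.84121511, -0.54059791,  0.51495869],
       [ 0.        ,  0.        ,  0.        ,  1.        ]]))
0.1 [ 0.19508619 -0.59318884  0.23798612] [ 9.87393081e-01  1.58285323e-01 -1.91491225e-04 -7.89938132e-04] 1.0026234977979878
```

View pics/top0.png

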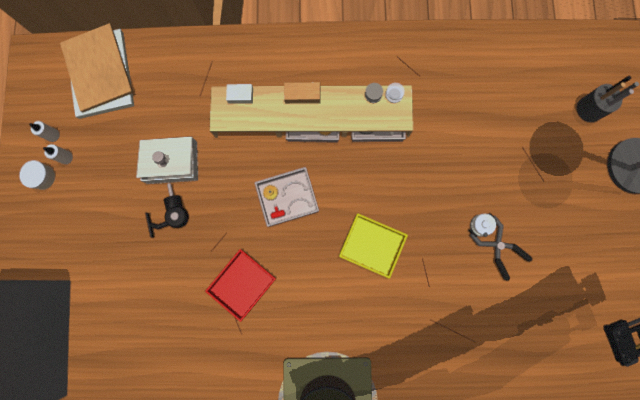

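View pics/side0.png

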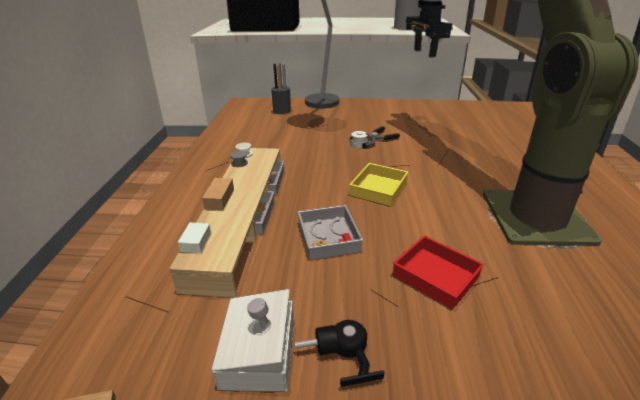

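The top view shows three tray-like things: the steel tray with four parts at (287,197), an empty yellow one at (373,246) and an empty red one at (241,285). The steel one is the tray to move. Trays show at the rack front at columns 312 (middle) and 378 (right), so the left pigeonhole at column ~243 looks free. Next I measure and confirm this in one crop.

```bash
python3 - <<'E'
from h import *
z=np.load('top0.npz'); p,d=z['p'],z['d']; C=cloud('top',d)
hsv=cv2.cvtColor(p,cv2.COLOR_RGB2HSV)
# rack roof by height
m=((abs(C[...,2]-.062)<.008)&(d>0)).astype(np.uint8); m[:80]=0;m[145:]=0;m[:,:205]=0;m[:,420:]=0
P=C[m>0]; 
r=cv2.minAreaRect((P[:,:2]*1000).astype(np.float32)); print('roof',r,np.median(P[:,2]))
hi=(d>0)&(C[...,2]>.045)
# tray: low-saturation, window
w=np.zeros((400,640),np.uint8); w[160:235,245:330]=1
t=((hsv[...,1]<70)|(C[...,2]>.02)).astype(np.uint8)*w
n,l,st,ce=cv2.connectedComponentsWithStats(t); i=1+np.argmax(st[1:,4]); print(st[i])
c,_=cv2.findContours((l==i).astype(np.uint8),0,2); c=max(c,key=cv2.contourArea)
R=ray('top',c.reshape(-1,2),.033)
print('tray rim rect',cv2.minAreaRect((R[:,:2]*1000).astype(np.float32)))
S=C[(abs(C[...,2]-.033)<.006)&(w>0)]; print('depth rim',cv2.minAreaRect((S[:,:2]*1000).astype(np.float32)),len(S))
# tin box / reel heights
for nm,(a,b,e,f) in dict(box=(125,188,125,205),reel=(185,245,135,200)).items():
    Q=C[a:b,e:f].reshape(-1,3); Q=Q[(Q[:,2]>.02)&(Q[:,2]<.3)]; print(nm,Q.min(0),Q.max(0),np.percentile(Q[:,2],[50,95]))
# front edge of roof line by colour
f=[]
for u in range(220,405,8):
    col=C[100:150,u]; k=np.where(abs(col[:,2]-.062)<.008)[0]
    if len(k): f.append([u,100+k.max()])
F=ray('top',f,.062); a=np.polyfit(F[:,1],F[:,0],1); print('front x=',a, np.abs(np.polyval(a,F[:,1])-F[:,0]).max(), 'yaw',-np.arctan(a[0]))
g=np.hstack([p[75:245,120:420]]); cv2.imwrite('pics/crop.png',cv2.resize(g,(800,453),interpolation=cv2.INTER_CUBIC)[...,::-1])
E
```

```text
roof ((692.9261474609375, 28.534805297851562), (486.8000183105469, 115.6384506225586), 88.88583374023438) 0.06172630889391906
[ 255  167   64   60 2236]
tray rim rect ((483.7974853515625, 89.5425033569336), (112.88691711425781, 129.72824096679688), 15.877243041992188)
depth rim ((483.51318359375, 89.65272521972656), (112.20578002929688, 130.1327667236328), 15.89681339263916) 418
box [0.51369636 0.31368885 0.02010601] [0.6326835  0.44599729 0.11260458] [0.0594238  0.10106915]
reel [0.39423113 0.33326778 0.02003487] [0.51790279 0.4367946  0.04668654] [0.03097952 0.04125427]
front x= [0.01800993 0.63531987] 0.0017503596941517152 yaw -0.018007978432188286
```

View pics/crop.png

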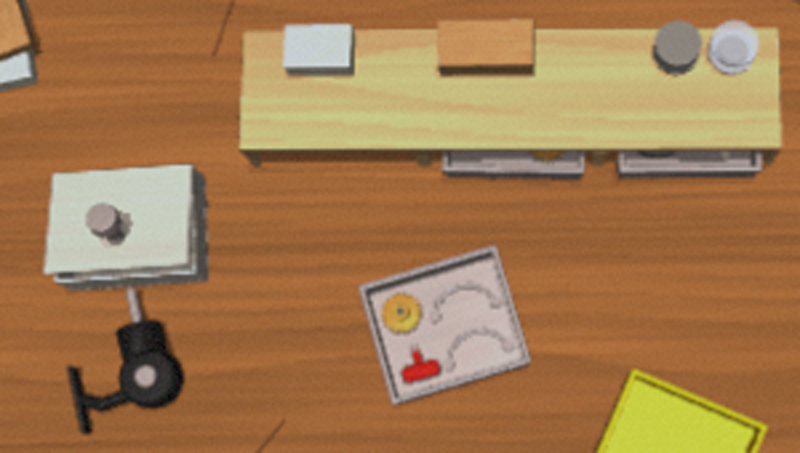

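The crop shows an empty left bay (crop x ~250–420), trays in the middle (515,160) and right (690,160) bays, and the steel tray with gear, knob and two bails at (445,325), so both choices are confirmed. Estimates: left bay origin (0.640, 0.1915), rack yaw −0.019, tray (0.484, 0.090) with yaw 0.277. I'll push the tray +y first, which also squares it, and then +x.

Emit:
{"method": "send_rows", "body": {"rows": "0.747 -0.733 0 -0.1964;0.747 -0.733 0 -0.1964;0.747 -0.733 0 -0.1964;0.747 -0.733 0 -0.1964;0.747 -0.733 0 -0.1964;0.747 -0.733 0 -0.1964;0.747 -0.733 0 -0.1964;0.747 -0.733 0 -0.1964;0.747 -0.733 0 -0.1964;0.747 -0.733 0 -0.1964", "jaw": -0.364}}

```text
clock: 0.93
tool_pos: [0.3404, -0.3129, 0.2388]
eef_rot: [0.71, 0.704, 0.0, -0.0]
contact_force: [-0.1, -0.5, -0.1]
opening: 0.682
finger_force: 0.0
```

Emit:
{"method": "send_rows", "body": {"rows": "0.935 0.458 0 0;0.935 0.458 0 0;0.935 0.458 0 0;0.935 0.458 0 0;0.935 0.458 0 0;0.935 0.458 0 0;0.935 0.458 0 0;0.935 0.458 0 0;0.935 0.458 0.2 0;0.935 0.458 0.4 0"}}

```text
clock: 1.77
tool_pos: [0.4851, -0.0346, 0.1559]
eef_rot: [0.713, 0.701, 0.003, 0.002]
contact_force: [0.2, -1.0, -1.6]
opening: 0.681
finger_force: 0.0
```

```bash
python3 -c "
from h import *
s=sensors.get_state();r=s['eef_rot'];print(s['tool_pos'],2*np.arctan2(r[1],r[0]),r,s['q'])"
```

```text
[ 0.48511919 -0.0346334   0.15592241] 1.554841335726639 [0.71272042 0.70143873 0.00309484 0.00193155] [ 0.22534708  0.66819934 -0.39563801  2.05695137  0.5148493   0.50417042
 -0.56555008]
```

Emit:
{"method": "send_rows", "body": {"rows": "0 0 0.1 0;0 0 0.2 0;0 0 0.3 0;0 0 0.34 0;0 0 0.353 0;0 0 0.353 0;0 0 0.353 0"}}

```text
clock: 2.35
tool_pos: [0.4825, -0.0369, 0.0499]
eef_rot: [0.714, 0.7, 0.0, 0.0]
contact_force: [0.7, -1.0, 0.2]
opening: 0.689
finger_force: 0.0
```

Emit:
{"method": "send_rows", "body": {"rows": "0 0 0.06 0;0 0 0.1 0;0 0 0.125 0;0 0 0.125 0;0 0 0.125 0"}}

```text
clock: 2.77
tool_pos: [0.4825, -0.037, 0.0126]
eef_rot: [0.714, 0.7, 0.0, 0.0]
contact_force: [0.4, -1.1, 0.2]
opening: 0.682
finger_force: 0.0
```

```bash
python3 -c "
from h import *
s=sensors.get_state();r=s['eef_rot'];print(s['tool_pos'],2*np.arctan2(r[1],r[0]),s['contact_force'])"
```

```text
[ 0.48254656 -0.03704411  0.01259028] 1.5516560657112892 [ 0.3633936  -1.12454045  0.19060226]
```

Emit:
{"method": "send_rows", "body": {"rows": "0.05 0 0 0;0.1 0 0 0;0.125 0 0 0;0.15 0 0 0;0.175 0 0 0;0.2 0 0 0;0.225 0 0 0;0.25 0 0 0;0.275 0 0 0;0.3 0 0 0"}}

```text
clock: 3.6
tool_pos: [0.4837, 0.0536, 0.0119]
eef_rot: [0.714, 0.7, -0.0, -0.0]
contact_force: [-0.4, -2.5, 1.7]
opening: 0.68
finger_force: 1.3
```

Emit:
{"method": "send_rows", "body": {"rows": "0.025 0 0 0;0.05 0 0 0;0.075 0 0 0;0.1 0 0 0;0.125 0 0 0;0.145 0 0 0;0.165 0 0 0;0.18 0 0 0;0.19 0 0 0;0.19 0 0 0"}}

```text
clock: 4.43
tool_pos: [0.4851, 0.1113, 0.012]
eef_rot: [0.713, 0.701, 0.001, -0.0]
contact_force: [0.0, 0.0, -0.1]
opening: 0.68
finger_force: 0.0
```

```bash
cat > m.py <<'E'
from h import *
import sys
s=sensors.get_state();r=s['eef_rot'];print(s['clock'],s['tool_pos'],2*np.arctan2(r[1],r[0]),s['contact_force'])
p,d=eyes.snapshot('side'); C=cloud('side',d); cv2.imwrite('pics/side_%s.png'%sys.argv[1],p[...,::-1])
p,d=eyes.snapshot('top'); C=cloud('top',d); cv2.imwrite('pics/top_%s.png'%sys.argv[1],p[...,::-1])
E
python3 m.py 1
```

```text
4.4333 [0.48507724 0.11131083 0.01196404] 1.553122455786806 [ 0.02604577  0.02551839 -0.10298727]
```

View pics/top_1.png

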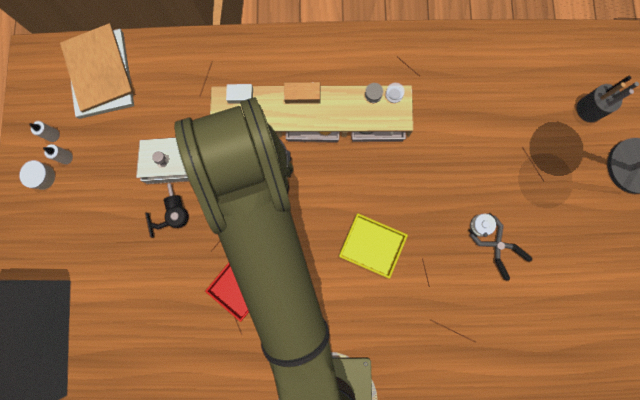

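The arm hides the tray in the top view, so I check the side view.

View pics/side_1.png

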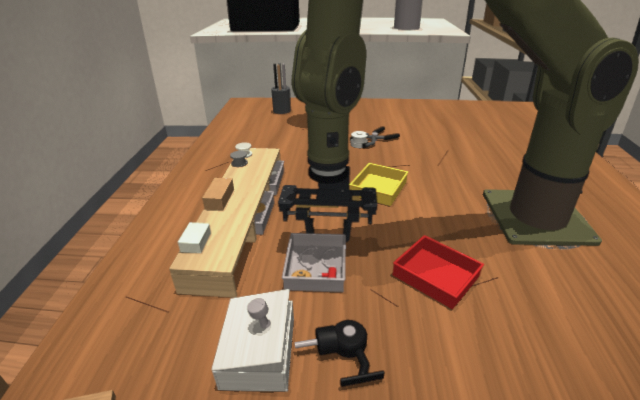

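The tray is squared at side-view (316,263), between the fingers (330,225) and the tin box. I measure its rim from this view.

```bash
cat > t.py <<'E'
from h import *
def rect(n,p,win):
    a,b,e,f=win; w=np.zeros((400,640),np.uint8); w[a:b,e:f]=1
    hsv=cv2.cvtColor(p,cv2.COLOR_RGB2HSV)
    t=((hsv[...,1]<80)).astype(np.uint8)*w
    l=cv2.connectedComponentsWithStats(t); i=1+np.argmax(l[2][1:,4]); return (l[1]==i).astype(np.uint8)
E
python3 - <<'E'
from h import *
p,d=eyes.snapshot('side'); C=cloud('side',d)
w=np.zeros((400,640),bool); w[228:300,270:350]=1
S=C[(abs(C[...,2]-.033)<.004)&w&(C[...,1]>.122)&(C[...,1]<.29)]
print(len(S),S.min(0),S.max(0)); print(cv2.minAreaRect((S[:,:2]*1000).astype(np.float32)))
# left rim: outermost y per x bin; near/far x per y bin
b=np.arange(.44,.54,.01); Y=[S[(S[:,0]>=q)&(S[:,0]<q+.01)][:,1].max() for q in b]; print(np.round(Y,4),np.polyfit(b+.005,Y,1))
for q in np.arange(.14,.26,.02):
    k=S[(S[:,1]>=q)&(S[:,1]<q+.02)]; print(round(q,2),np.round([k[:,0].min(),k[:,0].max()],4) if len(k) else 0)
E
```

```text
528 [0.44115196 0.12208569 0.02900207] [0.56041551 0.25229973 0.03549452]
((501.1199645996094, 187.1935577392578), (130.95245361328125, 118.5048599243164), 89.34999084472656)
[0.2503 0.2521 0.2511 0.251  0.2515 0.2519 0.2511 0.2522 0.2514 0.2523
 0.252 ] [0.01118559 0.24598295]
0.14 [0.4489 0.5599]
0.16 [0.4487 0.5603]
0.18 [0.4486 0.5604]
0.2 [0.4484 0.5602]
0.22 [0.4482 0.5597]
0.24 [0.4481 0.5602]
```

```bash
python3 - <<'E'
from h import *
z=np.load('side0.npz'); C=cloud('side',z['d'])
w=np.zeros((400,640),bool); w[140:295,170:290]=1
S=C[(abs(C[...,2]-.062)<.003)&w]
a=cv2.minAreaRect((S[:,:2]*1000).astype(np.float32)); print(a)
F=[]
for q in np.arange(-.19,.26,.02):
    k=S[(S[:,1]>=q)&(S[:,1]<q+.02)]
    if len(k)>5: F.append([q+.01,k[:,0].min(),k[:,0].max()])
F=np.array(F); print(np.polyfit(F[:,0],F[:,1],1),np.polyfit(F[:,0],F[:,2],1))
k=S[S[:,0]<.74]; print('left end y by x',[round(k[(abs(k[:,0]-x)<.01),1].max(),4) for x in (.65,.67,.69,.71,.73)])
w[:]=0; w[200:270,295:365]=1
S=C[(abs(C[...,2]-.033)<.004)&w]; print('tray0',cv2.minAreaRect((S[:,:2]*1000).astype(np.float32)))
E
```

```text
((688.6907348632812, 60.454833984375), (181.69937133789062, 547.8475341796875), 7.49043607711792)
[0.01950147 0.63608477] [0.01924775 0.73093255]
left end y by x [np.float64(0.2727), np.float64(0.2728), np.float64(0.2721), np.float64(0.2721), np.float64(0.2714)]
tray0 ((483.57098388671875, 91.51301574707031), (111.88487243652344, 131.04444885253906), 16.100566864013672)
```

Emit:
{"method": "send_rows", "body": {"rows": "-0.02 0 0 0;-0.02 0.06 0 0;-0.02 0.06 0 0;-0.01 0.06 0 0;0 0.06 0 0;0.007 0.06 0 0;0.014 0.06 0 0;0.021 0.06 0 0;0.029 0.06 0 0;0.029 0.06 0 0"}}

```text
clock: 5.42
tool_pos: [0.5029, 0.1191, 0.0119]
eef_rot: [0.713, 0.701, 0.0, -0.0]
contact_force: [-0.6, -1.3, 0.2]
opening: 0.686
finger_force: 0.5
```

```bash
cat > t.py <<'E'
from h import *
import sys
def go(ymin=.122,xr=(.46,.55)):
    s=sensors.get_state();r=s['eef_rot'];print(s['clock'],s['tool_pos'],2*np.arctan2(r[1],r[0]),s['contact_force'])
    p,d=eyes.snapshot('side'); C=cloud('side',d); np.savez('last.npz',p=p,d=d)
    w=np.zeros((400,640),bool); w[228:310,200:352]=1
    S=C[(abs(C[...,2]-.033)<.004)&w&(C[...,1]>ymin)&(C[...,1]<.285)&(C[...,0]<.70)]
    b=np.arange(xr[0],xr[1],.01); Y=[S[(S[:,0]>=q)&(S[:,0]<q+.01)][:,1].max() for q in b]; a=np.polyfit(b+.005,Y,1)
    F=np.array([[q+.01,S[(S[:,1]>=q)&(S[:,1]<q+.02)][:,0].min()] for q in np.arange(.15,.25,.02)]); f=np.polyfit(F[:,0],F[:,1],1)
    x0=np.polyval(f,.194)+.056; y0=np.polyval(a,x0)-.065
    print('yaw left rim',a[0],'near rim',-f[0],'centre',x0,y0,'wanted y',.192-.0193*(x0-.640))
if __name__=='__main__': go()
E
python3 t.py
```

```text
5.4167 [0.50286781 0.1190742  0.01192339] 1.5527525169825835 [-0.63930342 -1.28919412  0.20020096]
yaw left rim -0.007192490025172296 near rim -0.007546143324656123 centre 0.5066417387434058 0.19509885681379407 wanted y 0.19457381444225227
```

Emit:
{"method": "send_rows", "body": {"rows": "-0.03 0 0 0;-0.1 0 0 0;-0.1 0 0 0;-0.1 0 -0.1 0;-0.1 0 -0.22 0;-0.1 0 -0.22 0;-0.05 -0.1 -0.22 0.02;0 -0.2 -0.22 0.04;0.1 -0.288 -0.22 0.06;0.252 -0.288 -0.22 0.08"}}

```text
clock: 6.3
tool_pos: [0.4114, 0.1876, 0.0778]
eef_rot: [0.867, 0.498, -0.005, 0.001]
contact_force: [-0.1, -0.2, -0.1]
opening: 0.681
finger_force: 0.0
```

Emit:
{"method": "send_rows", "body": {"rows": "0 0 0 0.17;0 0 0 0.17;0 0 0 0.17;0 0 0 0.17;0 0 0 0.17;0 0 0 0.17;0 0 0 0.17;0 0 0 0.17;0 0 0 0.17;0 0 0 0.17"}}

```text
clock: 7.13
tool_pos: [0.4185, 0.1919, 0.0779]
eef_rot: [1.0, -0.009, 0.001, -0.0]
contact_force: [0.2, 0.4, 0.4]
opening: 0.682
finger_force: 0.0
```

```bash
python3 t.py
```

```text
7.1333 [0.41846232 0.19191393 0.07791231] -0.018017277832614996 [0.18621503 0.36501256 0.37419715]
yaw left rim -0.02205697875049305 near rim -0.00764630815412244 centre 0.5066463109933412 0.19482353911825873 wanted y 0.1945737261978285
```

Emit:
{"method": "send_rows", "body": {"rows": "0 -0.013 0.1 0;0 -0.013 0.18 0;0 -0.013 0.22 0;0 -0.013 0.22 0;0.04 -0.013 0.22 0;0.065 -0.013 0.22 0;0.085 -0.013 0.22 0;0.105 -0.013 0.22 0;0.125 -0.013 0.22 0;0.145 -0.013 0.22 0", "jaw": -0.7}}

```text
clock: 8.02
tool_pos: [0.4619, 0.1948, 0.0122]
eef_rot: [1.0, -0.008, -0.0, 0.0]
contact_force: [-2.3, -0.1, 0.3]
opening: 0.852
finger_force: 1.0
```

Emit:
{"method": "send_rows", "body": {"rows": "0.02 0 0 0;0.04 0 0 0;0.06 0 0 0;0.08 0 0 0;0.1 0 0 0;0.12 0 0 0;0.135 0 0 0;0.145 0 0 0;0.15 0 0 0;0.15 0 0 0"}}

```text
clock: 8.85
tool_pos: [0.5073, 0.1941, 0.012]
eef_rot: [1.0, -0.008, 0.001, 0.0]
contact_force: [-1.0, -0.7, 0.8]
opening: 0.848
finger_force: 0.8
```

```bash
python3 -c "
import t;t.go(xr=(.54,.62))"
```

```text
8.85 [0.50732772 0.19410867 0.01196224] -0.016464150523513098 [-0.98860587 -0.68775229  0.81531899]
yaw left rim -0.013745504526181682 near rim 0.07052410724031759 centre 0.6303740969189853 0.19284945393806863 wanted y 0.1921857799294636
```

Emit:
{"method": "send_rows", "body": {"rows": "0.02 0 0 0;0.04 0 0 0;0.06 0 0 0;0.08 0 0 0;0.1 0 0 0;0.12 0 0 0;0.14 0 0 0;0.16 0 0 0;0.175 0 0 0;0.19 0 0 0"}}

```text
clock: 9.73
tool_pos: [0.5642, 0.1931, 0.0119]
eef_rot: [1.0, -0.008, 0.0, 0.0]
contact_force: [-2.4, -0.2, 0.8]
opening: 0.85
finger_force: 1.0
```

Emit:
{"method": "send_rows", "body": {"rows": "0.02 0 0 0;0.04 0 0 0;0.06 0 0 0;0.08 0 0 0;0.1 0 0 0;0.115 0 0 0;0.13 0 0 0;0.14 0 0 0;0.15 0 0 0;0.155 0 0 0"}}

```text
clock: 10.57
tool_pos: [0.6105, 0.1924, 0.012]
eef_rot: [1.0, -0.008, 0.0, 0.0]
contact_force: [-1.8, 0.1, -0.3]
opening: 0.848
finger_force: 0.9
```

Emit:
{"method": "send_rows", "body": {"rows": "0.005 0 0 0;0.01 0 0 0;0.015 0 0 0;0.02 0 0 0;0.024 0 0 0;0.024 0 0 0"}}

```text
clock: 11.07
tool_pos: [0.6178, 0.1923, 0.012]
eef_rot: [1.0, -0.008, 0.0, 0.0]
contact_force: [-0.8, -0.1, -1.5]
opening: 0.849
finger_force: 0.5
```

Emit:
{"method": "send_rows", "body": {"rows": "0.003 0 0 0;0.006 0 0 0;0.009 0 0 0;0.009 0 0 0"}}

```text
clock: 11.4
tool_pos: [0.6203, 0.1922, 0.012]
eef_rot: [1.0, -0.008, 0.0, 0.0]
contact_force: [-1.3, 0.2, -0.8]
opening: 0.853
finger_force: 0.8
```

Emit:
{"method": "send_rows", "body": {"rows": "0.003 0 0 0;0.006 0 0 0;0.006 0 0 0"}}

```text
clock: 11.65
tool_pos: [0.6207, 0.1923, 0.0119]
eef_rot: [1.0, -0.008, -0.001, 0.0]
contact_force: [-4.8, -0.7, 1.4]
opening: 0.852
finger_force: 2.4
```

Emit:
{"method": "send_rows", "body": {"rows": "0.003 0 0 0;0.006 0 0 0;0.006 0 0 0"}}

```text
clock: 11.9
tool_pos: [0.6207, 0.1923, 0.0119]
eef_rot: [1.0, -0.008, -0.003, 0.0]
contact_force: [-8.4, 0.5, 5.8]
opening: 0.848
finger_force: 4.1
```

The force rises from 1 to 8 N while the TCP holds at 0.6207, so the tray is on the stop. I back off and check.

Emit:
{"method": "send_rows", "body": {"rows": "-0.02 0 0 0;-0.05 0 0 0;-0.1 0 0 0;-0.2 0 0 0;-0.3 0 0 0;-0.4 0 0 0;-0.4 0 -0.1 0;-0.4 0 -0.2 0;-0.4 0.1 -0.3 0;-0.4 0.2 -0.4 0"}}

```text
clock: 12.73
tool_pos: [0.5042, 0.1366, 0.1324]
eef_rot: [1.0, -0.006, 0.002, -0.001]
contact_force: [1.0, -0.4, 0.3]
opening: 0.848
finger_force: 0.0
```

Emit:
{"method": "send_rows", "body": {"rows": "0 0.12 0 0;0 0.24 0 0;0 0.36 0 0;0 0.48 0 0;0 0.6 0 0;0 0.72 0 0;0 0.84 0 0;0 0.96 0 0;0 1 0 0;0 1 0 0"}}

```text
clock: 13.57
tool_pos: [0.4984, -0.1704, 0.1316]
eef_rot: [1.0, -0.012, 0.002, 0.002]
contact_force: [-0.2, 0.1, 0.5]
opening: 0.85
finger_force: 0.0
```

```bash
python3 - <<'E'
from h import *
p,d=eyes.snapshot('top'); C=cloud('top',d)
q,e=eyes.snapshot('side'); D=cloud('side',e)
a=cv2.resize(p[75:215,120:420],(800,373),interpolation=cv2.INTER_CUBIC)
b=cv2.resize(q[140:310,170:370],(267,227)); cv2.imwrite('pics/end.png',np.vstack([a,np.pad(b,((0,0),(0,533),(0,0)))])[...,::-1])
for n,c in (('top',C),('side',D)):
  for y in np.arange(.14,.25,.02):
    k=c[(abs(c[...,1]-y)<.01)&(abs(c[...,2]-.033)<.004)&(c[...,0]>.56)&(c[...,0]<.64)]; print(n,round(y,2),np.round(k[:,0].min(),4) if len(k) else None)
  k=c[(abs(c[...,2]-.033)<.003)&(c[...,0]>.61)&(c[...,0]<.637)&(c[...,1]>.11)&(c[...,1]<.28)]; print('y span',k[:,1].min(),k[:,1].max())
s=sensors.get_state(); print(s['clock'],s['tool_pos'])
E
```

```text
top 0.14 0.6282
top 0.16 0.6282
top 0.18 0.629
top 0.2 0.6295
top 0.22 0.6296
top 0.24 0.6301
y span 0.12853148748586407 0.2567506822978283
side 0.14 0.6289
side 0.16 0.6293
side 0.18 0.6301
side 0.2 0.6297
side 0.22 0.6309
side 0.24 0.6316
y span 0.12907693753965 0.2570201164226562
13.6667 [ 0.49845928 -0.1643268   0.13104789]
```

View pics/end.png

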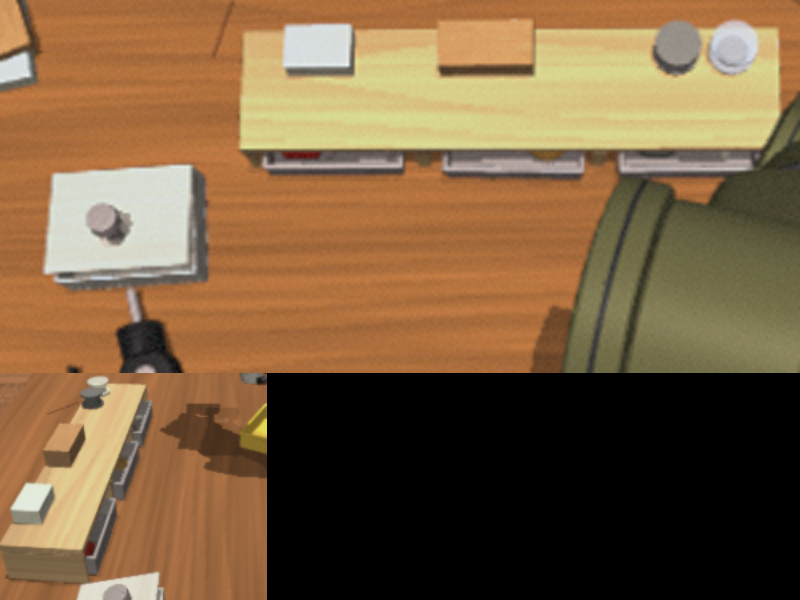

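The tray sits in the left bay (crop (333,162)) level with its neighbours. Its near edge slope of 0.019 matches the rack, it is about 1 mm off centre, and it rests on the stop. The neighbouring trays have not moved.

```bash
python3 -c "
from plant import finish_job
print(finish_job())"
```

```text
the job is handed in; nothing more can be done
None
```

The tray was slid flat into the free left pigeonhole, squarely and up against the back stop, and the job was handed in at about 14 s; of the parts inside it, I could see only the red knob once it was under the roof.

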